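# Pry open the recorder hatch and reset it

## Task

Reset the biosignal recorder: with the yellow pry tool, not with the fingers, lever its orange hatch up from the front gap until it stands open about square to the sloping panel or further. Then press the red reset button inside fully in and let it go. Leave the pry tool lying flat on its black mat and the hatch open, and do not shift or tip the cream jar, the mouse or the electrode box.

Things in the scene. Friction and masses are not known exactly. Their poses are not given: they have to be found in the camera images.
- recorder: white desktop recorder, purple top, fixed; 180 wide (y), x from -80 to +90 mm, 172 high. Origin: centre of underside; front faces its -x, the robot. The front is upright to 115 mm; from that front edge (x=-80, z=115) a panel slopes up to the back, 0.5 rad from level. Its middle 86 mm (y) is a compartment under the orange hatch; the cheeks beside it are flush with the hatch top.
- slot (a point): middle of the front gap under the hatch: x=-82.6, y=0, z=119.8 mm in the recorder's frame (its axes too). The gap is 11 mm high, square to the slope, between front wall (8 mm thick) and the shut hatch's underside, 80 wide, and runs in along the slope, forwards and up at 0.5 rad. A blade can go in 45 mm. Behind the wall the floor is 26 mm below the wall top.
- hinge (a point): middle of the hatch's hinge line, the hatch's upper far edge, level along the recorder's y: x=-7.7, y=0, z=170.4 mm in the recorder's frame; that is 90 mm up the slope from the front edge and 14 mm out from it (the gap's middle is 5.5 mm out). Axes as the recorder's.
- hatch (a joint): opening of the orange hatch (96 mm from hinge to free edge, 80 wide, 6 thick), rad: 0 shut, parallel to the slope; stop at 1.75; starts at 0 to 0.05. Stiff hinge (0.15 N m): it stays where left; 2 to 3 N under its free edge lifts it. The free edge, low and towards the robot, rises. At 1.57 it is square to the slope, leaning 0.5 rad towards the robot.
- hatch_edge (a point): middle of the lower corner of the hatch's free edge (moves with the hatch). Shut, it overhangs the recorder's front edge by 6 mm. Its x axis points from the free edge to the hinge, z out of the hatch's top.
- reset (a joint): travel of the red reset button in m: 0 out, 0.005 fully in, straight into the sloping panel; the spring takes 1 N to start and 3.5 N fully in, and pushes it back out
- reset_top (a point): centre of the red button's top (24 mm across), moves with it; 35 mm up the slope from the front edge, on the middle line, 10 mm below the front wall's top (square to the slope). Its z axis points out of the slope. A blue battery, 16 high and 70 wide, lies on the compartment floor behind it, 58 to 86 mm up the slope.
- mat: black rubber mat, 200 (x) by 100 (y) by 4 mm, fixed on the bench; origin: centre of its underside
- pry_tool: pry tool lying flat on the mat, 60 to 130 g: yellow handle with black bands 90 long (x), 18 wide (y), 24 high (z), and a flat steel blade 60 long, 20 wide, 3 thick that sticks out of the handle's +x end at half its height. Origin: centre of the handle's underside; x along the blade, z up.
- tool_tip (a point): middle of the blade's tip edge, 105 mm ahead of the tool's origin and 12 mm above its underside; axes as the pry tool's
- cream_jar: bystander: white jar 66 mm across, 60 high, loose, near one front corner of the recorder; origin: centre of its underside
- mouse: bystander: black computer mouse 100 by 58 by 33 mm, loose, near the other front corner; origin: centre of its underside, x along its length
- electrode_box: bystander: open white box of tape rolls, 150 by 90 by 50 mm, loose, on the other side from the mat; origin: centre of its underside
Mind the look-alikes: they are no part of the job. Of the things like the mat, leave any that is green; of the rest the smaller one is meant.

How it is judged:
On the way, in this order (a step that is already met when the one before it is completed fails the run):
1. the hatch is being levered up by the pry tool (value of joint hatch above 0.2 rad and contact force between pry_tool and hatch above 0.2 N), for 0.1 s.
2. the hatch stands open at least 1.3 rad (75 degrees) (value of joint hatch above 1.3 rad), for 0.2 s.
3. the reset button is pressed in by more than 3.5 mm of its 5 mm (value of joint reset above 0.0035 m), for 0.1 s.
At the end, for the whole second after the job is handed in: hatch open at least 1.3 rad (75 degrees); reset button out again (under 1.5 mm in); pry tool released and still, lying flat (within 0.15 rad, right way up) on the mat, its origin within 60 mm along and 45 mm across of the mat's centre and under 12 mm above its underside (value of joint hatch above 1.3 rad and value of joint reset below 0.0015 m and x of pry_tool in the frame of mat between -0.06 and 0.06 m and y of pry_tool in the frame of mat between -0.045 and 0.045 m and z of pry_tool in the frame of mat below 0.012 m and angle between pry_tool's own z axis and vertical below 0.15 rad and linear speed of pry_tool below 0.02 m/s); the robot touches nothing.
It fails at once if the fingers push on the hatch (over 1.5 N) (contact force between the fingers and hatch above 1.5 N).
It fails at once if the cream jar is moved over 20 mm or tipped over 0.3 rad (distance of cream_jar from where it was at the start of the episode above 0.02 m or angle between cream_jar's own z axis and vertical above 0.3 rad).
It fails at once if the mouse is moved over 20 mm or tipped over 0.3 rad (distance of mouse from where it was at the start of the episode above 0.02 m or angle between mouse's own z axis and vertical above 0.3 rad).
It fails at once if the electrode box is moved over 20 mm or tipped over 0.3 rad (distance of electrode_box from where it was at the start of the episode above 0.02 m or angle between electrode_box's own z axis and vertical above 0.3 rad).
It also fails if it takes over 67 s, if anything falls off the work surface, if the arm or the gripper's body presses on something with over 40 N, if the wrist force passes 120 N, or if a joint passes its speed limit or range.

## Robot

A 6-joint arm with a two-finger parallel gripper is mounted at the origin on the work surface. World frame = base frame: x ahead of the robot, y to its left, z up, the work surface at z = 0. Lengths are in m, angles in rad, forces in N, time in s.
With the tool pointing down it reaches from about 0.375 to 0.9 m from the base axis. Payload 3.1 kg.
Tool frame: the origin (TCP) lies at the very end of the fingers, on their centre line; the grasp point (between the pads) lies 19 mm behind it; z points along the fingers, y is the line along which they close (so a half turn about z gives the same grasp; the last joint's range is limited). The gripper opens to 87 mm and grips with 3 to 60 N. Pads are 19 mm wide; open, the fingers measure 117 mm over their backs; the gripper's body (75 mm by 190 mm) begins 51 mm behind the grasp point.
Start: joints at [1.089, 0.527, 1.433, -0, 1.181, -0.178], TCP at [0.186, 0.597, 0.223] pointing down, gripper open.
Joint ranges: [-3.08, 3.08], [-0.75, 2.2], [0.22, 2.44], [-1.43, 4.57], [0, 2.65], [-2.85, 2.85]. Speed limits (rad/s): [2.79, 2.79, 3.14, 3.14, 3.14, 3.14].

## Interface

Orientations are given as a unit quaternion [x, y, z, w].
In Python, from bench import manip gives the robot as it stands.
- The arm moves only by the tool carry_out, never from a script. Its argument "targets" is text: rows parted by semicolons, each of 7 numbers parted by spaces: the shift along the tool's x, y, z as a fraction of full scale, then the turn, a rotation vector about the tool's x, y, z as a fraction of full scale, then the opening, from -1 (shut) to 1 (fully open). In form: tx ty tz rx ry rz gripper; .... A call has 1 to 20 rows; each row shifts and turns the commanded pose from where the row before left it, along the tool's axes as they then stand; what a row does not reach is not made up. Full scale, the value 1, is 2 cm for a shift and 6 degrees for a turn. A row lasts 1/10 s, in which the tool goes at most 50 mm and 8.59 degrees, less where a joint would pass 70% of its speed; a pose out of reach is approached as far as the arm can. A call with a number of a shift or a turn outside -1 to 1 is refused whole. A call with a gripper value outside its range is refused whole. The fingers move at their own pace and stop on an object; "newtons" is the grip in N (left out, the last holds). Time passes only in rows, so rows that do not move let the fingers close. It gives the time, the measured TCP pose, the force, the opening and the grip force at its end, in the units of the state.
- manip.get_obs(): the state, without advancing time (a new reading comes with each control period).
- manip.camera(name): name is "scene" or "top" or "wrist"; returns the picture (480x640x3 uint8, red, green, blue); there is no depth.
- manip.camera_model(name): a dict with "mtx" (3x3 intrinsics, pixels), "R" (3x3) and "t" (3): a world point X has camera coordinates R X + t; the wrist camera has in their place "mount" (4x4, takes a point from camera to tool coordinates, whose origin is the TCP and whose axes are the flange's). Camera axes: x right, y down, z forward; pixel columns grow to the right and rows downward; lengths in m; the calibration is good to about 2 mm. A picture is of the moment at which its call begins: read the wrist's pose just before it. camera_model takes no time and is no camera call.
- manip.finish_job(): hands the job in; it is judged then, once.
Trained networks look in the newest picture that a camera, given by its name, has taken for a name from the list of things; names that differ only in an ending like _2 or _b are one class to them, and where a whole thing is asked for, a point or a joint stands for the part that bears it (a point fixed in the world has none). Each returns a list of dicts, best first, with "confidence" (0 to 1); they miss things now and then, are a little off and sometimes report something else, mostly with a low value. They report only what shows in the picture. A call takes as long as a camera call. They do not tell look-alikes from the thing itself.
- manip.outline_of(camera, target): "pixels" (480x640 bool, what is visible of it) and "box" ([centre column, centre row, width, height] in pixels, round what is visible of it).
- manip.tip_of(camera, target): "at" ([column, row] in pixels: a listed point, or the origin of a listed thing).
The state is a dict: "clock": time; "joints": joint angles; "dq": joint speeds; "joint_torque": joint torques, N m; "tcp_pos": TCP position; "eef_rot": TCP orientation; "wrist_force": force on the tool from outside, world axes, zero at the start; "wrist_torque": the same for the moment, N m; "opening": opening from 0.0 (shut) to 1.0 (fully open); "gripper_force": force on a finger pad.
Only numpy, scipy, OpenCV 4.12 (cv2) and the standard library are available. Lean on these libraries where they do the work, as an engineer would, in place of code of your own. Each camera call takes 0.05 s, during which the arm holds its last target. There are 200 camera calls.

## Working session

There is one attempt and no reset: what is moved stays moved. The work goes in short steps, Python scripts to look and compute and a tool call to move; the robot and the scene stay as the last step left them, time stands still between calls to the robot, and variables do not carry over. Pictures are saved under pics/ and viewed, at most 11 in all, crops included, and the job is handed in when it is done.

Besides the shell and the picture viewer there is one more tool, called after "Emit:" by a JSON object that holds its "method" and its "body". carry_out: Moves the arm, as the interface text tells. Shift numbers are shares of 2 cm and turn numbers shares of 6 degrees, none past 1 either way. Its arguments: {"type":"object","properties":{"targets":{"type":"string"},"newtons":{"type":"number"}},"required":["targets"]}

```bash
ls; mkdir -p pics
python3 - <<'E'
from bench import manip
import cv2,numpy as np
o=manip.get_obs();print({k:np.round(v,3) for k,v in o.items()})
for c in ['scene','top']:
    im=manip.camera(c);cv2.imwrite(f'pics/{c}0.png',im[:,:,::-1])
    for t in ['recorder','slot','hinge','hatch_edge','mat','pry_tool','tool_tip','cream_jar','mouse','electrode_box']:
        try: r=manip.tip_of(c,t);print(c,t,[(np.round(d['at'],1).tolist(),round(d['confidence'],2)) for d in r])
        except Exception as e: print(c,t,e)
    m=manip.camera_model(c);print({k:np.round(v,3).tolist() for k,v in m.items()})
E
```

```text
pics
{'clock': np.float64(0.0), 'joints': array([ 1.089,  0.528,  1.434, -0.   ,  1.181, -0.178]), 'dq': array([ 0.001, -0.   , -0.   ,  0.001, -0.   ,  0.001]), 'joint_torque': array([ -0.   , -44.004, -17.659,   0.063,   0.058,  -0.   ]), 'tcp_pos': array([0.186, 0.596, 0.222]), 'eef_rot': array([ 0.151,  0.989, -0.001, -0.   ]), 'wrist_force': array([0.75 , 0.147, 0.101]), 'wrist_torque': array([-0.023, -0.005,  0.025]), 'gripper_force': np.float64(0.0), 'opening': np.float64(0.997)}
scene recorder [([238.9, 350.2], 0.59)]
scene slot [([369.4, 265.8], 0.92), ([234.0, 309.9], 0.52)]
scene hinge [([384.8, 283.4], 0.91)]
scene hatch_edge [([367.3, 264.5], 0.88), ([232.4, 315.2], 0.31)]
scene mat [([232.5, 313.0], 0.82), ([178.5, 228.8], 0.75), ([144.0, 370.0], 0.57)]
scene pry_tool [([234.2, 314.4], 0.97)]
scene tool_tip [([238.8, 351.0], 0.97)]
scene cream_jar [([389.0, 259.7], 0.53)]
scene mouse [([316.9, 276.9], 0.73)]
scene electrode_box [([464.1, 229.8], 0.95)]
{'mtx': [[448.593, 0.0, 312.782], [0.0, 448.593, 247.599], [0.0, 0.0, 1.0]], 'R': [[0.301, 0.953, -0.008], [0.807, -0.26, -0.53], [-0.507, 0.153, -0.848]], 't': [-0.044, -0.337, 1.42]}
top recorder [([256.0, 188.1], 0.71)]
top slot [([253.4, 206.3], 0.72), ([302.3, 238.9], 0.48)]
top hinge [([252.4, 166.5], 0.75), ([253.8, 210.6], 0.59)]
top hatch_edge [([254.6, 209.0], 0.84)]
top mat [([389.2, 219.2], 0.81), ([471.7, 186.1], 0.8), ([439.5, 331.8], 0.77), ([248.2, 168.4], 0.59)]
top pry_tool [([384.7, 216.5], 0.57)]
top tool_tip [([389.8, 178.7], 0.93), ([255.4, 206.5], 0.41)]
top cream_jar [([226.8, 245.2], 0.91)]
top mouse [([300.1, 241.0], 0.87)]
top electrode_box [([133.8, 265.8], 0.85)]
{'mtx': [[525.275, 0.0, 313.11], [0.0, 525.275, 233.707], [0.0, 0.0, 1.0]], 'R': [[-0.092, -0.996, 0.004], [-0.974, 0.09, -0.206], [0.205, -0.023, -0.979]], 't': [-0.078, 0.5, 1.26]}
```

View pics/scene0.png

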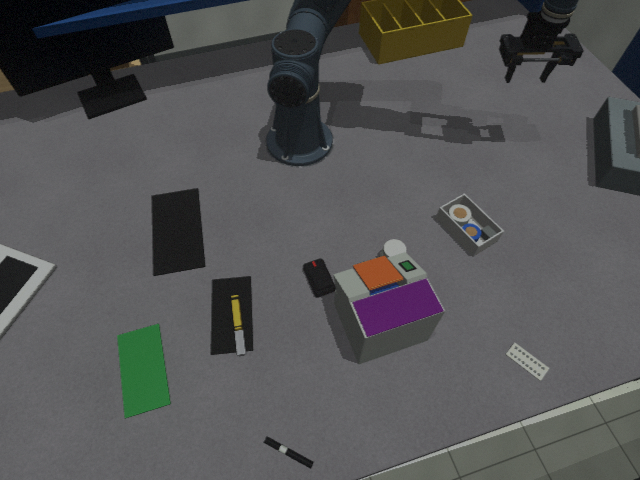

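View pics/top0.png

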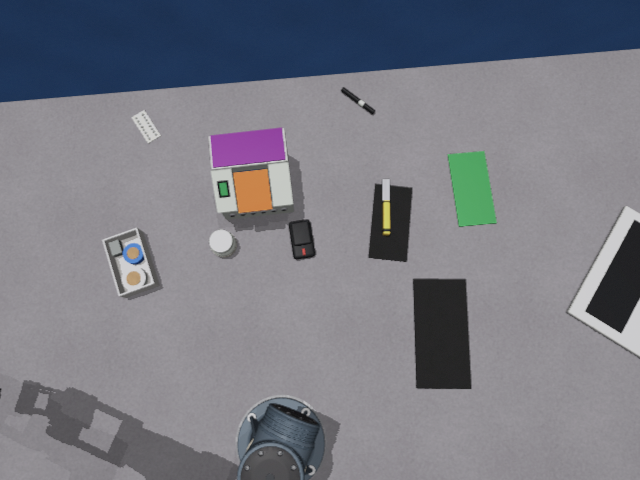

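Three mat-like things show in the top picture. The small black one at (390,222) carries the tool, the larger black one is at (441,333), and the green one is at (471,188). The small black one is meant, because it isn't green and is the smaller of the black ones. The recorder is at (250,175), the mouse at (302,240), the jar at (222,243) and the box at (130,263).

```bash
cat > h.py <<'E'
from bench import manip
import cv2,numpy as np
from scipy.optimize import least_squares
from scipy.spatial.transform import Rotation as Ro
def proj(c,X,model=None):
    m=manip.camera_model(c) if model is None else model
    p=(np.atleast_2d(X)@np.array(m['R']).T+np.array(m['t']))@np.array(m['mtx']).T
    return p[:,:2]/p[:,2:]
def back(c,uv,z):
    m=manip.camera_model(c);R=np.array(m['R']);t=np.array(m['t'])
    d=np.linalg.inv(m['mtx'])@np.c_[np.atleast_2d(uv),np.ones(len(np.atleast_2d(uv)))].T
    C=-R.T@t; D=(R.T@d).T
    return C+D*((z-C[2])/D[:,2])[:,None]
def rect(mask):
    cs,_=cv2.findContours(mask.astype(np.uint8),cv2.RETR_EXTERNAL,cv2.CHAIN_APPROX_NONE)
    return max(cs,key=cv2.contourArea)
def world(P,pose):
    x,y,a=pose;P=np.atleast_2d(P);c,s=np.cos(a),np.sin(a)
    return np.c_[x+c*P[:,0]-s*P[:,1],y+s*P[:,0]+c*P[:,1],P[:,2]]
def quad(c):
    h=cv2.convexHull(c)
    for e in np.linspace(.01,.2,60):
        q=cv2.approxPolyDP(h,e*cv2.arcLength(h,True),True)
        if len(q)<=4: return q[:,0].astype(float)
E
python3 - <<'E'
from h import *
for c in ['scene','top']:
    im=cv2.imread(f'pics/{c}0.png');hsv=cv2.cvtColor(im,cv2.COLOR_BGR2HSV)
    manip.camera(c)
    for n,lo,hi in [('orange',(5,150,60),(15,255,255)),('purple',(140,120,40),(160,255,255)),('yellow',(22,120,80),(35,255,255))]:
        m=cv2.inRange(hsv,lo,hi)
        if n=='yellow' and c=='scene': m[:200]=0
        if n!='yellow': print(c,n,quad(rect(m)).tolist())
        else:
            ys,xs=np.nonzero(m);r=cv2.minAreaRect(np.c_[xs,ys].astype(np.float32));print(c,n,r, back(c,cv2.boxPoints(r),.02).round(3).tolist())
    for d in manip.outline_of(c,'mat'):
        r=cv2.boxPoints(cv2.minAreaRect(np.argwhere(d['pixels'])[:,::-1].astype(np.float32)))
        w=back(c,r,.004);print(c,'mat',round(d['confidence'],2),w.mean(0).round(3),'sides',np.linalg.norm(w[1]-w[0]).round(3),np.linalg.norm(w[2]-w[1]).round(3),'yaws',np.arctan2(*(w[1]-w[0])[1::-1]).round(3))
    for t,z in [('pry_tool',.004),('tool_tip',.016),('cream_jar',0),('mouse',0),('electrode_box',0)]:
        r=manip.tip_of(c,t)
        if r: print(c,t,back(c,r[0]['at'],z).round(3),round(r[0]['confidence'],2))
im=cv2.imread('pics/top0.png')[140:300,330:530];cv2.imwrite('pics/mats.png',cv2.resize(im,None,fx=3.5,fy=3.5))
E
```

```text
scene orange [[384.0, 256.0], [402.0, 279.0], [369.0, 289.0], [354.0, 265.0]]
scene purple [[427.0, 281.0], [441.0, 311.0], [366.0, 334.0], [353.0, 302.0]]
scene yellow ((235.98779296875, 311.8902587890625), (34.2337760925293, 7.951070785522461), 83.6598129272461) [[0.474, -0.319, 0.02], [0.478, -0.3, 0.02], [0.569, -0.311, 0.02], [0.565, -0.329, 0.02]]
scene mat 0.89 [ 0.22  -0.423  0.004] sides 0.153 0.284 yaws 1.378
scene mat 0.79 [ 0.513 -0.328  0.004] sides 0.109 0.205 yaws 1.26
scene mat 0.7 [ 0.587 -0.554  0.004] sides 0.112 0.213 yaws 1.416
scene pry_tool [[ 0.521 -0.32   0.004]] 0.95
scene tool_tip [[ 0.624 -0.323  0.016]] 0.84
scene cream_jar [[0.488 0.108 0.   ]] 0.75
scene mouse [[ 0.492 -0.094  0.   ]] 0.62
scene electrode_box [[0.468 0.337 0.   ]] 0.87
top orange [[266.0, 170.0], [271.0, 208.0], [240.0, 212.0], [233.0, 174.0]]
top purple [[281.0, 129.0], [283.0, 159.0], [213.0, 165.0], [211.0, 136.0]]
top yellow ((386.5, 217.5), (33.0, 7.0), 90.0) [[0.568, -0.313, 0.02], [0.566, -0.331, 0.02], [0.479, -0.32, 0.02], [0.481, -0.302, 0.02]]
top mat 0.91 [ 0.587 -0.554  0.004] sides 0.103 0.204 yaws -1.502
top mat 0.86 [ 0.515 -0.33   0.004] sides 0.202 0.105 yaws -0.214
top mat 0.76 [ 0.222 -0.422  0.004] sides 0.14 0.274 yaws -1.631
top pry_tool [[ 0.525 -0.312  0.004]] 0.61
top tool_tip [[ 0.631 -0.342  0.016]] 0.85
top cream_jar [[0.493 0.104 0.   ]] 0.73
top mouse [[ 0.491 -0.094  0.   ]] 0.88
top electrode_box [[0.474 0.342 0.   ]] 0.95
```

View pics/mats.png

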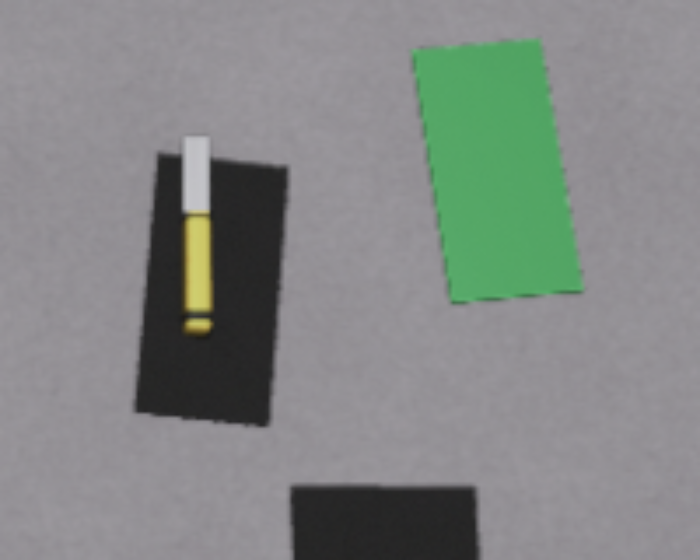

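The crop shows the small black mat with the yellow tool on it, handle at crop (198,265) and blade away from the robot. The green mat and the large black one are clearly separate. Next I fit the recorder's pose.

Run:
```python
from h import *
c5,s5=np.cos(.5),np.sin(.5)
def sl(u,v,n): return [-80+u*c5-n*s5,v,115+u*s5+n*c5]
HT=lambda th:np.array([sl(90-96*np.cos(th)-3*np.sin(th),v,14+96*np.sin(th)+3*np.cos(th)) for v in(40,-40)]+[sl(90,v,17) for v in(-40,40)])/1e3
PB=np.array([[90,90,172],[90,-90,172]])/1e3
# order: front+y, front-y, hinge-y, hinge+y
obs={'scene':([[384,256],[354,265],[369,289],[402,279]],[[441,311],[366,334]]),
     'top':([[240,212],[271,208],[266,170],[233,174]],[[211,136],[281,129]])}
def res(p,full=False):
    r=[]
    for c,(h,b) in obs.items():
        r.append(proj(c,world(HT(p[3]),p[:3]))-h); r.append(proj(c,world(PB,p[:3]))-b)
    return r if full else np.concatenate([x.ravel() for x in r]+[[30*(p[3]-.02)]])
s=least_squares(res,[.62,.03,0,.02],loss='soft_l1');print(s.x.round(4))
for r in res(s.x,True): print(r.round(1).tolist())
p=s.x[:3];P=np.array([[-82.6,0,119.8],[-7.7,0,170.4],sl(35,0,-10)])/1e3
print(world(P,p).round(4).tolist())
```

```text
[0.6357 0.0127 0.0187 0.0075]
[[0.4, -0.1], [-1.6, 0.5], [-0.7, -1.3], [0.9, -2.0]]
[[4.3, -0.5], [-2.0, 3.5]]
[[-1.9, 1.1], [0.7, 1.5], [0.8, -0.5], [-0.6, -0.9]]
[[-3.0, -0.5], [3.0, -1.3]]
[[0.5531, 0.0111, 0.1198], [0.628, 0.0125, 0.1704], [0.5912, 0.0118, 0.123]]
```

Emit:
{"method": "carry_out", "body": {"targets": "-1 -1 -0.1 0 0 0 1;-1 -1 -0.1 0 0 0 1;-1 -1 -0.1 0 0 0 1;-1 -1 -0.1 0 0 0 1;-1 -1 -0.1 0 0 0 1;-1 -1 -0.1 0 0 0 1;-1 -1 -0.1 0 0 0 1;-1 -1 -0.1 0 0 0 1;-1 -1 -0.1 0 0 0 1;-1 -1 -0.1 0 0 0 1;-1 -1 -0.1 0 0 0 1;-1 -1 -0.1 0 0 0 1;-1 -1 -0.1 0 0 0 1;-1 -1 -0.1 0 0 0 1;-1 -1 -0.1 0 0 0 1;-1 -1 -0.1 0 0 0 1;-1 -1 -0.1 0 0 0 1;-1 -1 -0.1 0 0 0 1;-1 -1 -0.1 0 0 0 1;-1 -1 -0.1 0 0 0 1"}}

```text
clock: 3.8
tcp_pos: [0.4494, 0.0944, 0.2629]
eef_rot: [0.151, 0.989, 0.0, 0.0]
wrist_force: [1.1, -0.1, 0.5]
opening: 1.001
gripper_force: 0.0
```

Run:
```python
from h import *
o=manip.get_obs();print(o['joints'].round(4).tolist(),o['tcp_pos'].round(4),o['eef_rot'].round(3))
m=manip.camera_model('wrist');print(np.round(m['mount'],3).tolist(),np.round(m['mtx'],1).tolist())
im=manip.camera('wrist');cv2.imwrite('pics/w0.png',im[:,:,::-1])
for t in ['slot','hinge','hatch_edge']: print(t,[(np.round(d['at'],1).tolist(),round(d['confidence'],2)) for d in manip.tip_of('wrist',t)])
```

```text
[-0.0372, 0.2487, 1.781, 0.0001, 1.1113, -1.3051] [0.4494 0.0944 0.2629] [0.151 0.989 0.    0.   ]
[[0.001, -0.952, -0.305, 0.085], [1.0, 0.0, 0.001, 0.0], [-0.0, -0.305, 0.952, -0.163], [0.0, 0.0, 0.0, 1.0]] [[422.1, 0.0, 311.0], [0.0, 422.1, 240.0], [0.0, 0.0, 1.0]]
slot []
hinge []
hatch_edge []
```

View pics/w0.png

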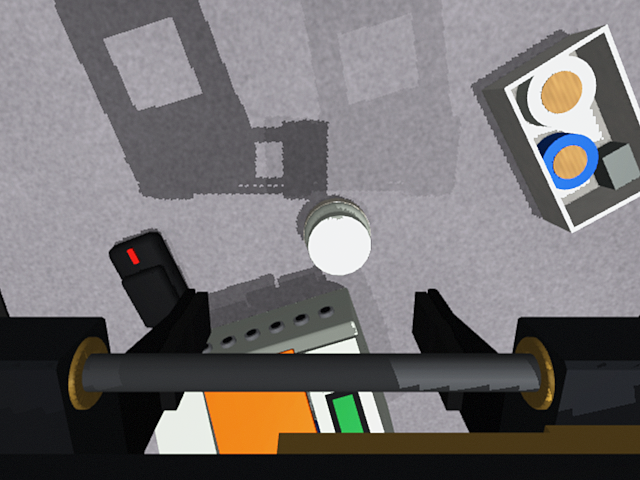

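The picture shows the jar at (340,245), the mouse at (145,280), the electrode box at (560,120) and the recorder front below. The gripper hides the part ahead of it. I'll go on to above the tool.

Emit:
{"method": "carry_out", "body": {"targets": "-0.59 -1 0.3 0 0 0 1;-0.59 -1 0.3 0 0 0 1;-0.59 -1 0.3 0 0 0 1;-0.59 -1 0.3 0 0 0 1;-0.59 -1 0.3 0 0 0 1;-0.59 -1 0.3 0 0 0 1;-0.59 -1 0.3 0 0 0 1;-0.59 -1 0.3 0 0 0 1;-0.59 -1 0.3 0 0 0 1;-0.59 -1 0.3 0 0 0 1;-0.59 -1 0.3 0 0 0 1;-0.59 -1 0.3 0 0 0 1;-0.59 -1 0.3 0 0 0 1;-0.59 -1 0.3 0 0 0 1;-0.59 -1 0.3 0 0 0 1;-0.59 -1 0.3 0 0 0 1;-0.59 -1 0.3 0 0 0 1;-0.59 -1 0.3 0 0 0 1;0 0 0 0 0 -0.95 1;0 0 0 0 0 -0.95 1"}}

```text
clock: 6.0
tcp_pos: [0.5443, -0.3124, 0.1537]
eef_rot: [0.05, 0.999, 0.0, -0.0]
wrist_force: [-0.0, 0.2, 0.3]
opening: 1.001
gripper_force: 0.0
```

```bash
cat >> h.py <<'E'
def wcam(o):
    m=manip.camera_model('wrist');T=np.eye(4);T[:3,:3]=Ro.from_quat(o['eef_rot']).as_matrix();T[:3,3]=o['tcp_pos']
    E=np.linalg.inv(T@np.array(m['mount']));return {'mtx':m['mtx'],'R':E[:3,:3],'t':E[:3,3]}
def backm(m,uv,z):
    R,t=np.array(m['R']),np.array(m['t']);uv=np.atleast_2d(uv)
    D=(R.T@np.linalg.inv(m['mtx'])@np.c_[uv,np.ones(len(uv))].T).T;C=-R.T@t
    return C+D*((z-C[2])/D[:,2])[:,None]
E
python3 - <<'E'
from h import *
o=manip.get_obs();print(o['joints'].round(4).tolist(),o['tcp_pos'].round(4),o['eef_rot'].round(3))
M=wcam(o);im=manip.camera('wrist')[:,:,::-1].copy();cv2.imwrite('pics/w1.png',im)
m=cv2.inRange(cv2.cvtColor(im,cv2.COLOR_BGR2HSV),(22,120,60),(35,255,255));ys,xs=np.nonzero(m)
r=cv2.boxPoints(cv2.minAreaRect(np.c_[xs,ys].astype(np.float32)));print(r.tolist(),backm(M,r,.028).round(4).tolist())
for t in ['pry_tool','tool_tip']: print(t,[(np.round(d['at'],1).tolist(),round(d['confidence'],2),backm(M,d['at'],.01).round(3)) for d in manip.tip_of('wrist',t)])
# arm fit
q=np.array([[1.089,.528,1.434,1.181],[-.0372,.2487,1.781,1.1113],[*o['joints'][:3],o['joints'][4]]])
P=np.array([[.186,.596,.222],[.4494,.0944,.2629],o['tcp_pos']])
def f(p):
    d,L1,L2,zz,r0=p;e=[]
    for (a,b,c,w),x in zip(q,P):
        rp=r0+L1*np.sin(b)+L2*np.sin(b+c);u=np.array([np.cos(a),np.sin(a)]);n=np.array([-u[1],u[0]])
        e+=list(u*rp+n*d-x[:2])+[zz+L1*np.cos(b)+L2*np.cos(b+c)-x[2]]
    return e
s=least_squares(f,[.11,.6,.35,-.2,0]);print(s.x.round(4),np.abs(s.fun).max())
E
```

```text
[-0.6989, 0.6117, 1.4889, 0.0002, 1.042, -2.1692] [ 0.5443 -0.3124  0.1537] [ 0.05   0.999  0.    -0.   ]
[[274.7056579589844, 134.22569274902344], [557.7056274414062, 131.2257537841797], [561.0, 442.0], [278.00006103515625, 444.99993896484375]] [[0.4763, -0.3294, 0.028], [0.4931, -0.1423, 0.028], [0.7522, -0.1198, 0.028], [0.7312, -0.3589, 0.028]]
pry_tool [([306.2, 196.7], 0.85, array([[ 0.524, -0.313,  0.01 ]])), ([303.5, 328.8], 0.65, array([[ 0.633, -0.327,  0.01 ]]))]
tool_tip [([303.2, 329.0], 0.94, array([[ 0.633, -0.327,  0.01 ]]))]
[ 0.1111  0.5768  0.3924 -0.123  -0.0464] 0.006680174025743391
```

View pics/w1.png

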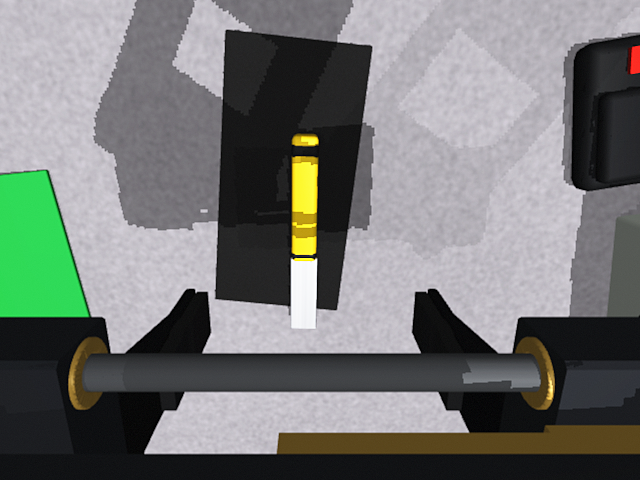

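The picture shows the handle from (305,134) to (304,257) and the tip at (303,329). The tool lines up with the gripper to within 0.01 rad and sits about 4 mm to its -y side. I'll grasp it with the fingers leaned 0.3 rad, because reach near the recorder is short.

Emit:
{"method": "carry_out", "body": {"targets": "0 -0.22 0 0 0.95 0 1;0 0 0 0 0.95 0 1;0 0 0 0 0.95 0 1;-0.29 0 0.955 0 0 0 1;-0.29 0 0.955 0 0 0 1;-0.29 0 0.955 0 0 0 1;-0.29 0 0.955 0 0 0 1;-0.29 0 0.955 0 0 0 1;-0.29 0 0.955 0 0 0 1;-0.15 0 0.48 0 0 0 1;-0.15 0 0.48 0 0 0 1;-0.04 0 0.13 0 0 0 1;0 0 0 0 0 0 1;0 0 0 0 0 0 -1;0 0 0 0 0 0 -1;0 0 0 0 0 0 -1;0 0 0 0 0 0 -1;0 0 0 0 0 0 -1;0 0 0 0 0 0 -1;0 0 0 0 0 0 -1", "newtons": 60}}

```text
clock: 8.15
tcp_pos: [0.5434, -0.3158, 0.012]
eef_rot: [0.051, 0.988, 0.008, -0.148]
wrist_force: [-0.5, 0.7, -1.2]
opening: 0.444
gripper_force: 0.0
```

Emit:
{"method": "carry_out", "body": {"targets": "0 0 0 0 0 0 -1;0 0 0 0 0 0 -1;0 0 0 0 0 0 -1;0 0 0 0 0 0 -1;0 0 0 0 0 0 -1;0 0 0 0 0 0 -1;0 0 0 0 0 0 -1;0 0 0 0 0 0 -1;0.1 0 -0.32 0 0 0 -1;0.29 0 -0.955 0 0 0 -1;0.29 0 -0.955 0 0 0 -1;0.29 0 -0.955 0 0 0 -1;0.29 0 -0.955 0 0 0 -1"}}

```text
clock: 9.45
tcp_pos: [0.5436, -0.3156, 0.0996]
eef_rot: [0.051, 0.988, 0.008, -0.149]
wrist_force: [0.8, 0.4, -0.9]
opening: 0.197
gripper_force: 60.0
```

Run:
```python
from h import *
o=manip.get_obs();print(o['joints'].round(4).tolist(),o['tcp_pos'].round(4),o['eef_rot'].round(3))
R=Ro.from_quat(o['eef_rot']).as_matrix()
M=wcam(o);im=manip.camera('wrist')[:,:,::-1].copy();cv2.imwrite('pics/w2.png',im)
im2=manip.camera('top');im3=manip.camera('scene')
for c in ['wrist','top','scene']:
  for t in ['pry_tool','tool_tip']: print(c,t,[(np.round(d['at'],1).tolist(),round(d['confidence'],2)) for d in manip.tip_of(c,t)])
# expected with tool level
g=np.array(o['tcp_pos']); a=-.1; 
tip=np.array([.5434+.0855,-.3158-.0085,.016+o['tcp_pos'][2]-.012])
print('exp tip',tip,proj('top',tip),proj('scene',tip),proj('wrist',tip,M))
```

```text
[-0.631, 0.7957, 1.2967, -0.1534, 1.3122, -2.039] [ 0.5436 -0.3156  0.0996] [ 0.051  0.988  0.008 -0.149]
wrist pry_tool [([313.1, 265.8], 0.62)]
wrist tool_tip []
top pry_tool [([389.4, 207.1], 0.45)]
top tool_tip []
scene pry_tool []
scene tool_tip [([234.7, 340.0], 0.74)]
exp tip [ 0.6289     -0.3243      0.10359773] [[389.18238571 167.6122923 ]] [[236.3164088  340.89038719]] [[310.64161672 517.5397748 ]]
```

View pics/w2.png

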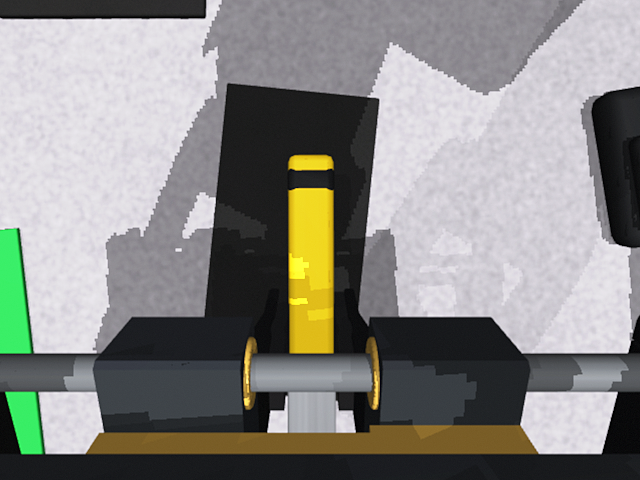

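The tool is held straight, with the handle from (311,155) down between the fingers and the blade at (311,410). Next I refit the recorder without assuming the purple's extent, and work out the approach.

```bash
cat >> h.py <<'E'
c5,s5=np.cos(.5),np.sin(.5)
def sl(u,v,n): return np.array([-80+u*c5-n*s5,v,115+u*s5+n*c5])/1e3
E
python3 - <<'E'
from h import *
HT=lambda th:np.array([sl(90-96*np.cos(th)-3*np.sin(th),v,14+96*np.sin(th)+3*np.cos(th)) for v in(40,-40)]+[sl(90,v,17) for v in(-40,40)])
obs={'scene':([[384,256],[354,265],[369,289],[402,279]],[[441,311],[366,334],[353,302],[427,281]]),
     'top':([[240,212],[271,208],[266,170],[233,174]],[[211,136],[281,129],[283,159],[213,165]])}
def res(p,full=False):
    w,b,f=p[4:];PB=np.array([[b,w,.172],[b,-w,.172],[f,-w,.172],[f,w,.172]])
    r=[]
    for c,(h,q) in obs.items():
        r.append(proj(c,world(HT(p[3]),p[:3]))-h-.3); r.append(proj(c,world(PB,p[:3]))-q)
    return r if full else np.concatenate([x.ravel() for x in r]+[[60*(p[3]-.025)]])
s=least_squares(res,[.62,.03,0,.02,.085,.088,.01]);print(s.x.round(4))
for r in res(s.x,True): print(r.round(1).tolist())
rec=s.x[:3];np.save('rec.npy',rec)
o=manip.get_obs();R=Ro.from_quat(o['eef_rot']).as_matrix()
# tool in gripper frame
Rt=Ro.from_euler('z',-.10).as_matrix()
tip_g=R.T@(Rt@np.array([.0855,0,.004])); Rg=R.T@Rt
np.savez('grip.npz',tip_g=tip_g,Rg=Rg);print('tip_g',tip_g.round(4))
a=rec[2]
for nm,u,n,pitch in [('pre',-40,5,.5),('in',24,5,.5)]:
    Rw=Ro.from_euler('z',a).as_matrix()@Ro.from_euler('y',-pitch).as_matrix()
    Rgr=Rw@Rg.T; p=world(sl(u,0,n),rec)[0]-Rgr@tip_g
    print(nm,'tip',world(sl(u,0,n),rec)[0].round(4),'tcp',p.round(4),'gripperR',Rgr.round(3).tolist())
    print(' shift in cur tool',(R.T@(p-o['tcp_pos'])/.02).round(2),'rotvec deg/6',(np.degrees(Ro.from_matrix(R.T@Rgr).as_rotvec())/6).round(2))
E
```

```text
[0.6373 0.0127 0.0116 0.0188 0.0828 0.0852 0.0122]
[[0.7, -0.2], [-1.5, 0.3], [-0.7, -1.0], [1.0, -1.6]]
[[0.3, -0.4], [0.4, 0.8], [0.3, 1.1], [-1.3, -0.3]]
[[-2.6, 0.2], [0.0, 0.8], [0.4, -1.3], [-1.0, -2.0]]
[[0.4, 0.2], [0.4, 0.5], [1.2, -0.4], [0.4, 0.5]]
tip_g [-0.0805  0.0003 -0.0291]
pre tip [0.5198 0.0113 0.1002] tcp [0.4467 0.0104 0.0557] gripperR [[-0.98, -0.009, 0.198], [-0.008, 1.0, 0.005], [-0.198, 0.003, -0.98]]
 shift in cur tool [ 5.57 15.7   3.92] rotvec deg/6 [ 0.04 -4.77 -1.09]
in tip [0.576  0.0119 0.1309] tcp [0.5029 0.0111 0.0864] gripperR [[-0.98, -0.009, 0.198], [-0.008, 1.0, 0.005], [-0.198, 0.003, -0.98]]
 shift in cur tool [ 3.36 16.03  1.63] rotvec deg/6 [ 0.04 -4.77 -1.09]
```

Emit:
{"method": "carry_out", "body": {"targets": "0.92 -0.09 0.11 0 0 0 -1;0.92 -0.09 0.11 0 0 0 -1;0.92 -0.09 0.11 0 0 0 -1;0.92 -0.09 0.11 0 0 0 -1;0.92 -0.09 0.11 0 0 0 -1;0.92 -0.09 0.11 0 0 0 -1;0 0.95 0 0 0 0 -1;0 0.95 0 0 0 0 -1;0 0.95 0 0 0 0 -1;0 0.95 0 0 0 0 -1;0 0.95 0 0 0 0 -1;0 0.95 0 0 0 0 -1;0 0.95 0 0 0 0 -1;0 0.95 0 0 0 0 -1;0 0.95 0 0 0 0 -1;0 0.95 0 0 0 0 -1;0 0.95 0 0 0 0 -1;0 0.95 0 0 0 0 -1;0 0.95 0 0 0 0 -1;0 0.95 0 0 0 0 -1"}}

```text
clock: 11.9
tcp_pos: [0.4614, -0.0489, 0.1184]
eef_rot: [0.051, 0.988, 0.008, -0.148]
wrist_force: [0.5, -1.0, -0.6]
opening: 0.2
gripper_force: 60.0
```

Emit:
{"method": "carry_out", "body": {"targets": "0 0.95 0 0 0 0 -1;0 0.95 0 0 0 0 -1;0 0.95 0 0 0 0 -1;0 0.05 0 0 -0.954 -0.218 -1;0 0 0 0 -0.954 -0.218 -1;0 0 0 0 -0.954 -0.218 -1;0 0 0 0 -0.954 -0.218 -1;0 0 0 0 -0.954 -0.218 -1;0 0 0 0 0 0 -1"}}

```text
clock: 12.8
tcp_pos: [0.4627, 0.009, 0.1177]
eef_rot: [-0.004, 0.995, 0.004, 0.098]
wrist_force: [-0.3, 0.4, -1.1]
opening: 0.199
gripper_force: 60.0
```

```bash
cat > to.py <<'E'
from h import *
import sys
def go(u,n,pitch=.5,v=0,show=True):
    g=np.load('grip.npz');rec=np.load('rec.npy');o=manip.get_obs();R=Ro.from_quat(o['eef_rot']).as_matrix()
    Rgr=Ro.from_euler('z',rec[2]).as_matrix()@Ro.from_euler('y',-pitch).as_matrix()@g['Rg'].T
    p=world(sl(u,v,n),rec)[0]-Rgr@g['tip_g']
    tip=o['tcp_pos']+R@g['tip_g'];q=world(tip,[0,0,0])[0]-[*rec[:2],0]
    c,s=np.cos(rec[2]),np.sin(rec[2]);x=c*q[0]+s*q[1]+.08;z=q[2]-.115
    print('tip now u,n,v mm',np.round([1e3*(x*c5+z*s5),1e3*(z*c5-x*s5),1e3*(c*q[1]-s*q[0])],1),'pos',o['tcp_pos'].round(4),'F',o['wrist_force'].round(1),'t',o['clock'],'j',o['joints'].round(2))
    print('shift',(R.T@(p-o['tcp_pos'])/.02).round(2),'rot',(np.degrees(Ro.from_matrix(R.T@Rgr).as_rotvec())/6).round(2),'tip px scene',proj('scene',tip).round(1),'top',proj('top',tip).round(1))
if __name__=='__main__': go(*map(float,sys.argv[1:]))
E
python3 to.py -40 5
python3 - <<'E'
from h import *
im=manip.camera('scene')[:,:,::-1];cv2.imwrite('pics/s1.png',cv2.resize(im[180:360,260:500],None,fx=3.3,fy=3.3))
for t in ['tool_tip','hatch_edge']: print(t,[(np.round(d['at'],1).tolist(),round(d['confidence'],2)) for d in manip.tip_of('scene',t)])
E
```

```text
tip now u,n,v mm [ 3.7 51.4 -1.9] pos [0.4627 0.009  0.1177] F [-0.3  0.4 -1.1] t 12.8 j [-0.26  0.45  2.08  0.14  0.43 -1.97]
shift [1.38 0.06 2.89] rot [ 0.05 -0.04 -0.01] tip px scene [[368.5 251. ]] top [[254.1 210.1]]
tool_tip [([367.2, 248.5], 0.67)]
hatch_edge [([365.4, 249.7], 0.63)]
```

View pics/s1.png

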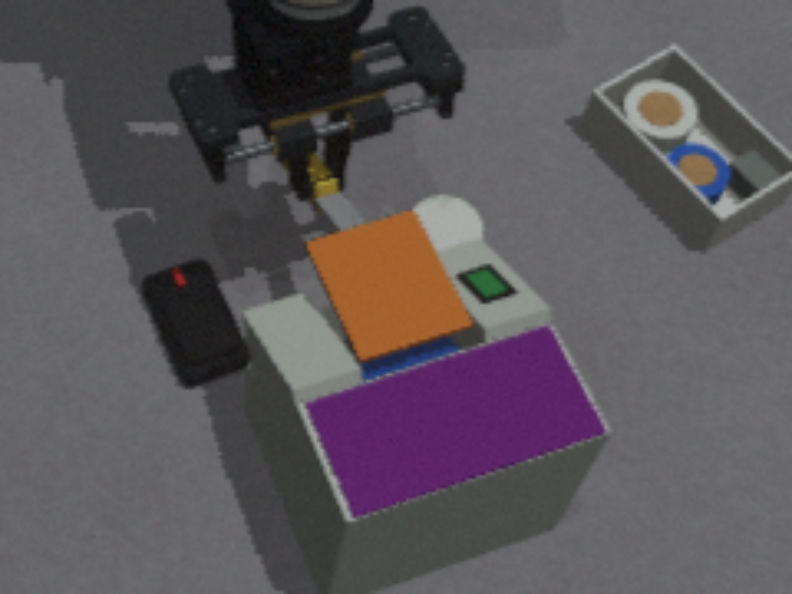

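The picture shows the hatch already partly lifted, with the blade tip under its free edge at about crop (360,225). The tip caught the 6 mm overhang while I was tilting. The tip is at u≈4, n≈51 mm, so the hatch is at about 0.4 rad, with only a shallow hold. I'll lower the tool, go in deeper and lever on from there.

Emit:
{"method": "carry_out", "body": {"targets": "-0.16 0 0.52 0 0 0 -1;-0.16 0 0.52 0 0 0 -1;-0.4 0.03 -0.12 0 0 0 -1;-0.4 0.03 -0.12 0 0 0 -1;-0.4 0.03 -0.12 0 0 0 -1;0 0 0 0 0 0 -1"}}

```text
clock: 13.55
tcp_pos: [0.5024, 0.0088, 0.1123]
eef_rot: [-0.004, 0.995, 0.003, 0.103]
wrist_force: [0.7, 0.8, -0.2]
opening: 0.203
gripper_force: 60.0
```

```bash
python3 to.py 33 48
python3 - <<'E'
from h import *
im=manip.camera('scene')[:,:,::-1];cv2.imwrite('pics/s2.png',cv2.resize(im[180:360,260:500],None,fx=3.3,fy=3.3))
hsv=cv2.cvtColor(im.copy(),cv2.COLOR_BGR2HSV);q=quad(rect(cv2.inRange(hsv,(5,150,60),(15,255,255))));print(q.tolist())
rec=np.load('rec.npy')
for th in (0,.2,.3,.4,.5): print(th,[proj('scene',world(sl(90-96*np.cos(th)-3*np.sin(th),v,14+96*np.sin(th)+3*np.cos(th)),rec)).round(0).tolist() for v in(40,-40)])
E
```

```text
tip now u,n,v mm [35.9 28.5 -2.3] pos [0.5024 0.0088 0.1123] F [ 0.7  0.8 -0.2] t 13.55 j [-0.24  0.49  2.    0.12  0.46 -1.93]
shift [ 0.43  0.12 -0.92] rot [0.01 0.06 0.  ] tip px scene [[374.7 266.4]] top [[253.1 194.3]]
[[384.0, 244.0], [402.0, 278.0], [369.0, 289.0], [353.0, 253.0]]
0 [[[385.0, 257.0]], [[353.0, 266.0]]]
0.2 [[[385.0, 250.0]], [[352.0, 260.0]]]
0.3 [[[385.0, 247.0]], [[352.0, 257.0]]]
0.4 [[[385.0, 244.0]], [[352.0, 254.0]]]
0.5 [[[385.0, 242.0]], [[352.0, 251.0]]]
```

View pics/s2.png

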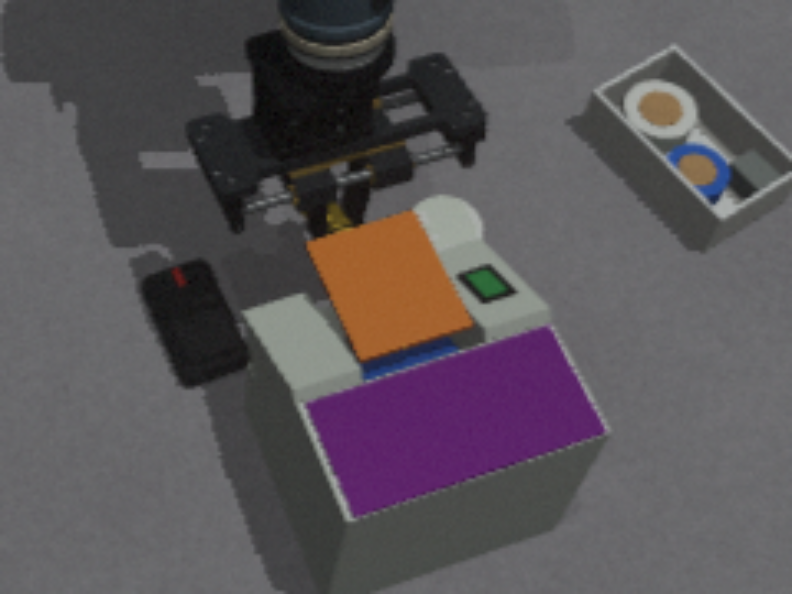

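The hatch stays at about 0.42 rad and the tip is well under it, at u 36, n 28. I'll lever it along the arc.

Emit:
{"method": "carry_out", "body": {"targets": "0.25 0.03 -0.13 0 0 0 -1;0.25 0.03 -0.13 0 0 0 -1;-0.04 0.03 -0.31 0 0 0 -1;-0.04 0.03 -0.31 0 0 0 -1;-0.11 0 -0.31 0 0 0 -1;-0.11 0 -0.31 0 0 0 -1;-0.17 0 -0.28 0 0 0 -1;-0.17 0 -0.28 0 0 0 -1;0 0 0 0 0 0 -1;0 0 0 0 0 0 -1"}}

```text
clock: 14.6
tcp_pos: [0.496, 0.0109, 0.1529]
eef_rot: [-0.004, 0.995, 0.003, 0.103]
wrist_force: [-0.1, 0.5, -0.8]
opening: 0.202
gripper_force: 60.0
```

```bash
cat > hq.py <<'E'
from h import *
im=manip.camera('scene')[:,:,::-1].copy()
hsv=cv2.cvtColor(im,cv2.COLOR_BGR2HSV);q=quad(rect(cv2.inRange(hsv,(5,150,60),(15,255,255))));print(q.tolist())
rec=np.load('rec.npy')
for th in (.8,1.,1.2,1.4,1.6,1.75): print(th,[proj('scene',world(sl(90-96*np.cos(th)-3*np.sin(th),v,14+96*np.sin(th)+3*np.cos(th)),rec)).round(0).tolist() for v in(40,-40)])
E
python3 to.py 62 74; python3 hq.py
```

```text
tip now u,n,v mm [49.8 67.2 -0.2] pos [0.496  0.0109 0.1529] F [-0.1  0.5 -0.8] t 14.6 j [-0.24  0.41  1.98  0.1   0.56 -1.9 ]
shift [-0.48  0.01 -0.53] rot [ 0.01  0.06 -0.  ] tip px scene [[376.6 254.4]] top [[250.4 192.1]]
[[389.0, 237.0], [402.0, 278.0], [370.0, 288.0], [356.0, 247.0]]
0.8 [[[388.0, 237.0]], [[354.0, 246.0]]]
1.0 [[[390.0, 235.0]], [[355.0, 245.0]]]
1.2 [[[393.0, 235.0]], [[358.0, 245.0]]]
1.4 [[[397.0, 237.0]], [[361.0, 247.0]]]
1.6 [[[401.0, 241.0]], [[364.0, 251.0]]]
1.75 [[[404.0, 244.0]], [[367.0, 255.0]]]
```

Emit:
{"method": "carry_out", "body": {"targets": "-0.23 0 -0.25 0 0 0 -1;-0.23 0 -0.25 0 0 0 -1;-0.27 0 -0.19 0 0 0 -1;-0.27 0 -0.19 0 0 0 -1;-0.3 0 -0.14 0 0 0 -1;-0.3 0 -0.14 0 0 0 -1;-0.32 0 -0.09 0 0 0 -1;-0.2 0 -0.06 0 0 0 -1;0 0 0 0 0 0 -1;0 0 0 0 0 0 -1"}}

```text
clock: 15.65
tcp_pos: [0.5321, 0.0111, 0.1868]
eef_rot: [-0.004, 0.995, 0.003, 0.102]
wrist_force: [-0.6, 0.1, -1.2]
opening: 0.199
gripper_force: 60.0
```

```bash
python3 to.py 100 80; python3 hq.py
```

```text
tip now u,n,v mm [97.7 79.6 -0.4] pos [0.5321 0.0111 0.1868] F [-0.6  0.1 -1.2] t 15.65 j [-0.22  0.39  1.86  0.08  0.7  -1.85]
shift [-0.09  0.02 -0.08] rot [ 0.02  0.05 -0.  ] tip px scene [[385.1 260.2]] top [[247.5 172. ]]
[[403.0, 245.0], [403.0, 279.0], [370.0, 289.0], [367.0, 255.0]]
0.8 [[[388.0, 237.0]], [[354.0, 246.0]]]
1.0 [[[390.0, 235.0]], [[355.0, 245.0]]]
1.2 [[[393.0, 235.0]], [[358.0, 245.0]]]
1.4 [[[397.0, 237.0]], [[361.0, 247.0]]]
1.6 [[[401.0, 241.0]], [[364.0, 251.0]]]
1.75 [[[404.0, 244.0]], [[367.0, 255.0]]]
```

The hatch now stands at about 1.72 rad. I'll draw the blade out and level the tool.

Emit:
{"method": "carry_out", "body": {"targets": "0.6 0 0.19 0 0 0 -1;0.95 0 0.3 0 0 0 -1;0.95 0 0.3 0 0 0 -1;0.95 0 0.3 0 0 0 -1;0.95 0 0.3 0 0 0 -1;0.3 0 0.1 0 0.954 0.218 -1;0 0 0 0 0.954 0.218 -1;0 0 0 0 0.954 0.218 -1;0 0 0 0 0.954 0.218 -1;0 0 0 0 0.954 0.218 -1;0 0 0 0 0 0 -1"}}

```text
clock: 16.8
tcp_pos: [0.4487, 0.0099, 0.1374]
eef_rot: [0.051, 0.988, 0.007, -0.146]
wrist_force: [0.0, 0.1, -1.6]
opening: 0.199
gripper_force: 60.0
```

```bash
cat > sh.py <<'E'
from h import *
import sys
o=manip.get_obs();R=Ro.from_quat(o['eef_rot']).as_matrix();P=np.array(list(map(float,sys.argv[1:]))).reshape(-1,3)
g=np.load('grip.npz');e=R@g['Rg'];print('tool axes x',e[:,0].round(3),'z',e[:,2].round(3),'pos',o['tcp_pos'].round(4),'j',o['joints'].round(2),'t',o['clock'])
c=o['tcp_pos']
for p in P: print(p,(R.T@(p-c)/.02).round(2));c=p
E
python3 sh.py .455 -.25 .14 .5334 -.3258 .1 .5334 -.3258 .013
```

```text
tool axes x [ 0.995 -0.1    0.007] z [-0.007  0.003  1.   ] pos [0.4487 0.0099 0.1374] j [-0.21  0.55  1.75 -0.03  1.14 -1.66] t 16.8
[ 0.455 -0.25   0.14 ] [ -1.56 -12.89  -0.6 ]
[ 0.5334 -0.3258  0.1   ] [-4.69 -3.36  0.68]
[ 0.5334 -0.3258  0.013 ] [-1.26  0.    4.16]
```

Emit:
{"method": "carry_out", "body": {"targets": "-0.11 -0.92 -0.04 0 0 0 -1;-0.11 -0.92 -0.04 0 0 0 -1;-0.11 -0.92 -0.04 0 0 0 -1;-0.11 -0.92 -0.04 0 0 0 -1;-0.11 -0.92 -0.04 0 0 0 -1;-0.11 -0.92 -0.04 0 0 0 -1;-0.11 -0.92 -0.04 0 0 0 -1;-0.11 -0.92 -0.04 0 0 0 -1;-0.11 -0.92 -0.04 0 0 0 -1;-0.11 -0.92 -0.04 0 0 0 -1;-0.11 -0.92 -0.04 0 0 0 -1;-0.11 -0.92 -0.04 0 0 0 -1;-0.11 -0.92 -0.04 0 0 0 -1;-0.11 -0.92 -0.04 0 0 0 -1;-0.94 -0.67 0.14 0 0 0 -1;-0.94 -0.67 0.14 0 0 0 -1;-0.94 -0.67 0.14 0 0 0 -1;-0.94 -0.67 0.14 0 0 0 -1;-0.94 -0.67 0.14 0 0 0 -1;0 0 0 0 0 0 -1"}}

```text
clock: 18.8
tcp_pos: [0.53, -0.3269, 0.0972]
eef_rot: [0.052, 0.988, 0.007, -0.148]
wrist_force: [-0.8, -0.8, -0.9]
opening: 0.207
gripper_force: 60.0
```

```bash
python3 sh.py .5334 -.3258 .03 .5334 -.3258 .013
python3 - <<'E'
from h import *
o=manip.get_obs();R=Ro.from_quat(o['eef_rot']).as_matrix();g=np.load('grip.npz')
tip=o['tcp_pos']+R@g['tip_g'];print('exp tip',tip.round(3),proj('scene',tip))
im=manip.camera('scene')[:,:,::-1];cv2.imwrite('pics/s3.png',cv2.resize(im[180:380,190:450],None,fx=3,fy=3))
print([(np.round(d['at'],1).tolist(),round(d['confidence'],2)) for d in manip.tip_of('scene','tool_tip')])
E
```

```text
tool axes x [ 0.995 -0.101  0.003] z [-0.003  0.003  1.   ] pos [ 0.53   -0.3269  0.0972] j [-0.66  0.79  1.32 -0.16  1.29 -2.06] t 18.8
[ 0.5334 -0.3258  0.03  ] [-1.14  0.08  3.17]
[ 0.5334 -0.3258  0.013 ] [-0.25  0.    0.81]
exp tip [ 0.615 -0.336  0.102] [[230.00279903 336.8763571 ]]
[([229.6, 334.9], 0.79)]
```

View pics/s3.png

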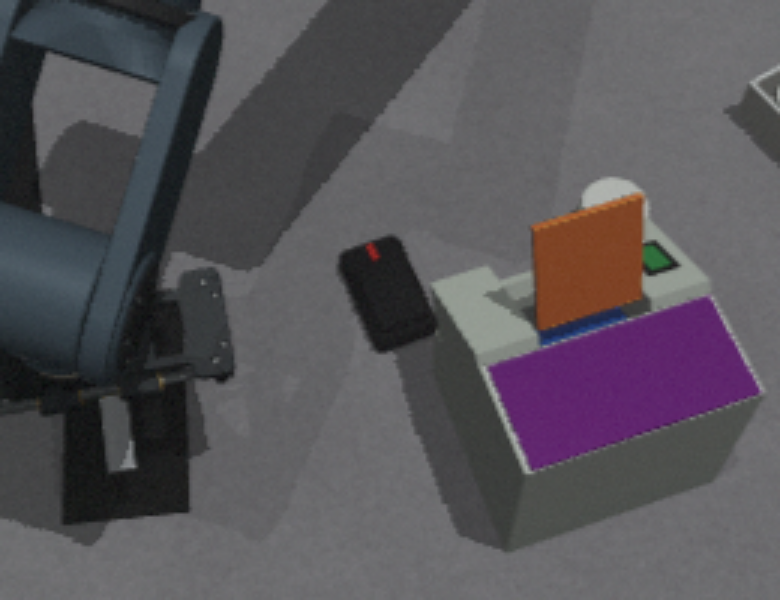

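The hatch stands open at crop (588,260) and the tool is held level over the small mat, with the tip at (128,465). Lowering it now.

Emit:
{"method": "carry_out", "body": {"targets": "-0.29 0.02 0.79 0 0 0 -1;-0.29 0.02 0.79 0 0 0 -1;-0.29 0.02 0.79 0 0 0 -1;-0.29 0.02 0.79 0 0 0 -1;-0.07 0 0.25 0 0 0 -1;-0.07 0 0.25 0 0 0 -1;-0.06 0 0.2 0 0 0 -1;0 0 0 0 0 0 -1;0 0 0 0 0 0 -1"}}

```text
clock: 19.8
tcp_pos: [0.5324, -0.3233, 0.0175]
eef_rot: [0.051, 0.988, 0.007, -0.148]
wrist_force: [-0.6, 0.1, -0.6]
opening: 0.208
gripper_force: 60.0
```

Emit:
{"method": "carry_out", "body": {"targets": "-0.03 0 0.1 0 0 0 -1;-0.03 0 0.1 0 0 0 -1;-0.01 0 0.04 0 0 0 -1;0 0 0 0 0 0 -1;0 0 0 0 0 0 -1"}}

```text
clock: 20.3
tcp_pos: [0.532, -0.323, 0.0121]
eef_rot: [0.051, 0.988, 0.008, -0.148]
wrist_force: [0.7, 0.1, -0.8]
opening: 0.2
gripper_force: 60.0
```

Emit:
{"method": "carry_out", "body": {"targets": "0 0 0 0 0 0 1;0 0 0 0 0 0 1;0 0 0 0 0 0 1;0 0 0 0 0 0 1;0 0 0 0 0 0 1;0 0 0 0 0 0 1;0 0 0 0 0 0 1;0 0 0 0 0 0 1;0 0 0 0 0 0 1;0.29 0 -0.95 0 0 0 1;0.29 0 -0.95 0 0 0 1;0.29 0 -0.95 0 0 0 1;0.29 0 -0.95 0 0 0 1;0.29 0 -0.95 0 0 0 1;0.29 0 -0.95 0 0 0 1;0.29 0 -0.95 0 0 0 1;0.29 0 -0.95 0 0 0 -1;0.29 0 -0.95 0 0 0 -1;0 0 0 0 0 0 -1"}}

```text
clock: 22.2
tcp_pos: [0.5339, -0.3242, 0.1938]
eef_rot: [0.052, 0.988, 0.006, -0.146]
wrist_force: [1.2, -0.3, 0.2]
opening: 0.807
gripper_force: 0.0
```

Run:
```python
from h import *
o=manip.get_obs();print(o['tcp_pos'].round(4),o['opening'],o['joints'].round(2))
M=wcam(o);im=manip.camera('wrist')[:,:,::-1].copy();cv2.imwrite('pics/w3.png',im)
for t in ['pry_tool','tool_tip']: print(t,[(np.round(d['at'],1).tolist(),round(d['confidence'],2),backm(M,d['at'],.004 if t[0]=='p' else .016).round(3)) for d in manip.tip_of('wrist',t)])
rec=np.load('rec.npy')
R=Ro.from_quat(o['eef_rot']).as_matrix()
# press pose: z=-n, y=rec y, x = -u
a=rec[2];Rz=Ro.from_euler('z',a).as_matrix()
zt=Rz@np.array([s5,0,-c5]);yt=Rz@np.array([0,1,0]);Rp=np.c_[np.cross(yt,zt),yt,zt]
print('Rp',Rp.round(3).tolist(),'rot',(np.degrees(Ro.from_matrix(R.T@Rp).as_rotvec())/6).round(2))
for n in(60,0,-10,-15): print(n,world(sl(35,0,n),rec).round(4))
```

```text
[ 0.5339 -0.3242  0.1938] 0.8073430877673812 [-0.65  0.68  1.25 -0.15  1.46 -2.08]
pry_tool [([315.2, 247.8], 0.75, array([[ 0.513, -0.319,  0.004]]))]
tool_tip []
Rp [[-0.878, -0.012, 0.479], [-0.01, 1.0, 0.006], [-0.479, 0.0, -0.878]] rot [-0.15 -7.57 -1.12]
60 [[0.5593 0.0118 0.1844]]
0 [[0.5881 0.0121 0.1318]]
-10 [[0.5929 0.0121 0.123 ]]
-15 [[0.5952 0.0122 0.1186]]
```

View pics/w3.png

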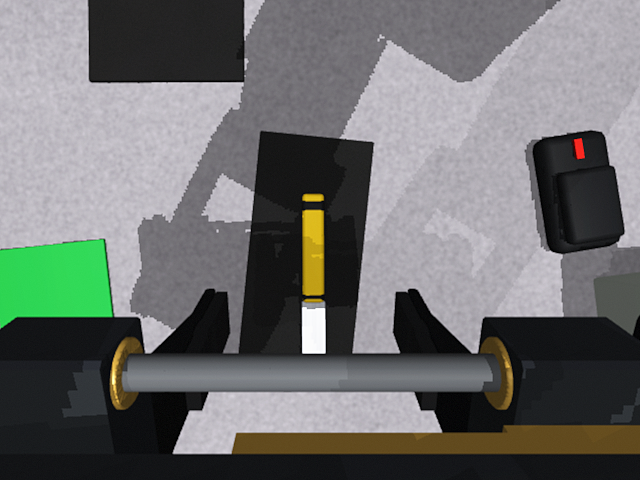

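The tool lies flat in the middle of the small mat, with the handle from (313,195) to (313,300). Next I go round to above the button.

```bash
python3 sh.py .48 -.2 .25 .50 .012 .25
```

```text
tool axes x [ 0.995 -0.1    0.001] z [-0.001  0.     1.   ] pos [ 0.5319 -0.3226  0.1899] j [-0.65  0.68  1.26 -0.15  1.46 -2.08] t 22.35
[ 0.48 -0.2   0.25] [ 3.96  5.83 -1.92]
[0.5   0.012 0.25 ] [ 0.1  10.65  0.04]
```

Emit:
{"method": "carry_out", "body": {"targets": "0.57 0.83 -0.27 0 0 0 -1;0.57 0.83 -0.27 0 0 0 -1;0.57 0.83 -0.27 0 0 0 -1;0.57 0.83 -0.27 0 0 0 -1;0.57 0.83 -0.27 0 0 0 -1;0.57 0.83 -0.27 0 0 0 -1;0.57 0.83 -0.27 0 0 0 -1;0.01 0.97 0 0 0 0 -1;0.01 0.97 0 0 0 0 -1;0.01 0.97 0 0 0 0 -1;0.01 0.97 0 0 0 0 -1;0.01 0.97 0 0 0 0 -1;0.01 0.97 0 0 0 0 -1;0.01 0.97 0 0 0 0 -1;0.01 0.97 0 0 0 0 -1;0.01 0.97 0 0 0 0 -1;0.01 0.97 0 0 0 0 -1;0.01 0.97 0 0 0 0 -1"}}

```text
clock: 24.15
tcp_pos: [0.4997, 0.0135, 0.2508]
eef_rot: [0.051, 0.988, 0.008, -0.148]
wrist_force: [0.0, 0.5, -0.9]
opening: 0.005
gripper_force: 0.0
```

Emit:
{"method": "carry_out", "body": {"targets": "0 0 0 -0.02 -0.946 -0.14 -1;0 0 0 -0.02 -0.946 -0.14 -1;0 0 0 -0.02 -0.946 -0.14 -1;0 0 0 -0.02 -0.946 -0.14 -1;0 0 0 -0.02 -0.946 -0.14 -1;0 0 0 -0.02 -0.946 -0.14 -1;0 0 0 -0.02 -0.946 -0.14 -1;0 0 0 -0.02 -0.946 -0.14 -1;0 0 0 0 0 0 -1"}}

```text
clock: 25.05
tcp_pos: [0.4954, 0.0136, 0.2491]
eef_rot: [-0.004, 0.97, 0.005, 0.242]
wrist_force: [-0.6, -0.3, -1.1]
opening: 0.007
gripper_force: 0.0
```

```bash
python3 sh.py .5593 .0118 .1844 .5881 .0121 .1318
python3 - <<'E'
from h import *
o=manip.get_obs();print(o['opening'],o['eef_rot'].round(3))
rec=np.load('rec.npy')
for c in ['top','scene']:
    im=manip.camera(c)[:,:,::-1].copy();m=cv2.inRange(cv2.cvtColor(im,cv2.COLOR_BGR2HSV),(170,120,60),(180,255,255))|cv2.inRange(cv2.cvtColor(im,cv2.COLOR_BGR2HSV),(0,150,60),(4,255,255))
    n,_,st,ce=cv2.connectedComponentsWithStats(m);print(c,[(s[4],x.round(1).tolist()) for s,x in zip(st[1:],ce[1:]) if s[4]>5],'exp',proj(c,world(sl(35,0,-10),rec)).round(1))
    print([(np.round(d['at'],1).tolist(),round(d['confidence'],2)) for d in manip.tip_of(c,'reset_top')])
E
```

```text
tool axes x [0.704 0.005 0.71 ] z [-0.71  -0.012  0.704] pos [0.4954 0.0136 0.2491] j [-0.29  0.17  2.08  0.35  0.45 -2.15] t 25.05
[0.5593 0.0118 0.1844] [-1.3  -0.15  4.35]
[0.5881 0.0121 0.1318] [-0.03 -0.02  3.  ]
0.006800150928202455 [-0.004  0.97   0.005  0.242]
top [(np.int32(86), [253.4, 190.9])] exp [[253.1 191.3]]
[([251.9, 191.6], 0.53)]
scene [(np.int32(18), [313.8, 263.6])] exp [[377. 280.]]
[]
```

The red button in the top picture is at (253,191), which agrees with the prediction. Descending along the slope normal.

Emit:
{"method": "carry_out", "body": {"targets": "-0.33 -0.04 0.6 0 0 0 -1;-0.33 -0.04 0.9 0 0 0 -1;-0.33 -0.04 0.9 0 0 0 -1;-0.33 -0.03 0.9 0 0 0 -1;0 0 0.9 0 0 0 -1;0 0 0.9 0 0 0 -1;0 0 0.9 0 0 0 -1;0 0 0.6 0 0 0 -1;0 0 0.3 0 0 0 -1;0 0 0 0 0 0 -1"}}

```text
clock: 26.25
tcp_pos: [0.5897, 0.0105, 0.1416]
eef_rot: [-0.005, 0.97, 0.004, 0.245]
wrist_force: [-0.4, 0.5, 0.2]
opening: 0.006
gripper_force: 0.0
```

```bash
python3 sh.py .5929 .0121 .123 .5957 .0122 .1177; python3 -c "
from h import *
print(manip.get_obs()['wrist_force'])"
```

```text
tool axes x [0.7   0.008 0.714] z [-0.714 -0.011  0.7  ] pos [0.5897 0.0105 0.1416] j [-0.24  0.5   1.99  0.61  0.21 -2.39] t 26.25
[0.5929 0.0121 0.123 ] [0.3  0.07 0.89]
[0.5957 0.0122 0.1177] [0.  0.  0.3]
[-0.36933136  0.50471388  0.21365056]
```

Emit:
{"method": "carry_out", "body": {"targets": "0.15 0.03 0.2 0 0 0 -1;0.15 0.03 0.2 0 0 0 -1;0 0 0.2 0 0 0 -1;0 0 0.2 0 0 0 -1;0 0 0 0 0 0 -1;0 0 0 0 0 0 -1"}}

```text
clock: 26.85
tcp_pos: [0.5911, 0.0116, 0.1254]
eef_rot: [-0.005, 0.969, 0.004, 0.245]
wrist_force: [-0.1, -0.3, 0.5]
opening: 0.005
gripper_force: 0.0
```

```bash
python3 sh.py .5929 .0121 .123 .5957 .0122 .1177
```

```text
tool axes x [0.699 0.008 0.715] z [-0.715 -0.01   0.699] pos [0.5911 0.0116 0.1254] j [-0.23  0.53  1.99  0.74  0.18 -2.52] t 26.85
[0.5929 0.0121 0.123 ] [-0.02  0.02  0.15]
[0.5957 0.0122 0.1177] [0.  0.  0.3]
```

Emit:
{"method": "carry_out", "body": {"targets": "0 0 0.1 0 0 0 -1;0 0 0.1 0 0 0 -1;0 0 0.1 0 0 0 -1;0 0 0.08 0 0 0 -1;0 0 0 0 0 0 -1;0 0 0 0 0 0 -1"}}

```text
clock: 27.45
tcp_pos: [0.5946, 0.0117, 0.1189]
eef_rot: [-0.005, 0.969, 0.004, 0.245]
wrist_force: [-2.0, 0.2, 3.1]
opening: 0.002
gripper_force: 1.9
```

```bash
python3 sh.py .5929 .0121 .123 .5957 .0122 .1177;python3 -c "
from h import *
print(manip.get_obs()['wrist_force'])"
```

```text
tool axes x [0.699 0.008 0.715] z [-0.715 -0.01   0.699] pos [0.5946 0.0117 0.1189] j [-0.23  0.55  1.99  0.79  0.17 -2.56] t 27.45
[0.5929 0.0121 0.123 ] [-0.02  0.02 -0.22]
[0.5957 0.0122 0.1177] [0.  0.  0.3]
[-1.98119263  0.2070106   3.08457331]
```

The spring force is 3.7 N, so the button is nearly in. I'll push a little further to reach the stop.

Emit:
{"method": "carry_out", "body": {"targets": "0 0 0.07 0 0 0 -1;0 0 0.07 0 0 0 -1;0 0 0 0 0 0 -1;0 0 0 0 0 0 -1"}}

```text
clock: 27.85
tcp_pos: [0.5949, 0.0117, 0.1183]
eef_rot: [-0.005, 0.969, 0.003, 0.246]
wrist_force: [-12.9, -1.3, 22.3]
opening: 0.006
gripper_force: 13.0
```

The force jumped to about 26 N with almost no more travel, so the button is fully in. I'll let it go and withdraw.

Emit:
{"method": "carry_out", "body": {"targets": "0 0 -0.3 0 0 0 -1;0 0 -0.6 0 0 0 -1;0 0 -0.9 0 0 0 -1;0 0 -0.9 0 0 0 -1;0.2 0 -0.9 0 0 0 -1;0.3 0 -0.9 0 0 0 -1;0.3 0 -0.9 0 0 0 -1;0.3 0 -0.6 0 0 0 -1;0.3 0 -0.6 0 0 0 -1;0 0 0 0 0 0 -1"}}

```text
clock: 28.85
tcp_pos: [0.5072, 0.0105, 0.2192]
eef_rot: [-0.005, 0.97, 0.004, 0.245]
wrist_force: [-0.4, -0.5, -0.1]
opening: 0.008
gripper_force: 0.0
```

```bash
python3 hq.py
python3 - <<'E'
from h import *
o=manip.get_obs();print(o['tcp_pos'].round(3),o['wrist_force'].round(1),o['clock'])
im=manip.camera('scene')[:,:,::-1];cv2.imwrite('pics/s4.png',im)
manip.camera('top')
for t in ['cream_jar','mouse','electrode_box','pry_tool']: print(t,[back('top',d['at'],0 if t[0]!='p' else .004).round(3) for d in manip.tip_of('top',t)[:1]])
E
```

```text
[[403.0, 245.0], [403.0, 278.0], [370.0, 289.0], [368.0, 255.0]]
0.8 [[[388.0, 237.0]], [[354.0, 246.0]]]
1.0 [[[390.0, 235.0]], [[355.0, 245.0]]]
1.2 [[[393.0, 235.0]], [[358.0, 245.0]]]
1.4 [[[397.0, 237.0]], [[361.0, 247.0]]]
1.6 [[[401.0, 241.0]], [[364.0, 251.0]]]
1.75 [[[404.0, 244.0]], [[367.0, 255.0]]]
[0.508 0.01  0.219] [ 0.3 -0.5  0.5] 28.9
cream_jar [array([[0.694, 0.027, 0.   ]])]
mouse [array([[ 0.489, -0.093,  0.   ]])]
electrode_box [array([[0.467, 0.339, 0.   ]])]
pry_tool [array([[ 0.509, -0.325,  0.004]])]
```

View pics/s4.png

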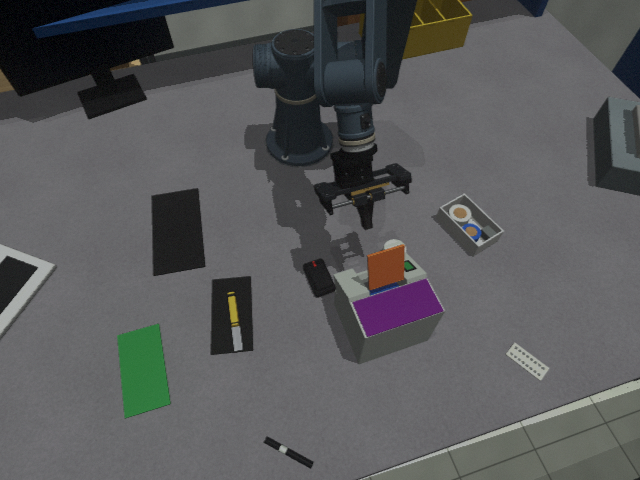

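The picture shows the hatch open at (386,268), the tool flat on the small mat at (234,320), and the jar, mouse and box where they were. The gripper is clear, so I'm handing in.

```bash
python3 -c "
from bench import manip
print(manip.finish_job())"
```

```text
the job is handed in; nothing more can be done
None
```

I handed the job in at about 29 s; no verdict came back. The hatch was levered open with the pry tool to about 1.7 rad, the reset button was pressed to its stop and let go, the tool lies flat on the small black mat, and the jar, mouse and box look unmoved.

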